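# Register a blade blank and wind the spring stamper

### The job

Get the spring stamper ready to mark the knife blank: slide the blank on the bed until its spine lies flush along the long stop and its square butt is fully home against the end stop beside the green housing. Then wind the mainspring by turning the brass wing key clockwise (seen from above), a part turn at a time, until the gauge pointer stands in the green band, never running it into the red. Leave the blank in place against both stops and leave the other things on the bench where they are.

Things in the scene. Friction and masses are not known exactly. Their poses are not given: they have to be found in the camera images.
- stamper: Stamping machine fixed to the bench; origin on the bench top, z up, +x roughly away from the robot, +y roughly to its left. All in mm, in its frame: grey base x -95..95, y -200..210, z 0..12; dark bed x -93..57, y -60..202, top z 22; green spring housing (carries key and gauge) x -91..87, y -191..-77, top z 90.
- stop_corner (a point): Corner where both aluminium stops' faces meet on the bed: stamper x 40, y -60, z 22 mm; stamper's axes. Long stop: straight bar along the bed's far side, face in the plane stamper x = 40, looking to -x, y -60..155, 16 mm thick. End stop: face in the plane stamper y = -60, looking to +y, x -52..48, brass punch in it. Both rise to z 40 (18 mm over the bed).
- blank: Loose steel knife blank flat on the bed, 160 x 40 x 8 mm, about 0.4 kg; origin under its centre. Length along its y (-80..80), width x (-20..20). Straight spine on +x, square butt at -y; at +y the -x corner is clipped 14 mm at 45 degrees, leaving a flat nose x -6..20. Registered: origin at stamper (20, 20, 22) mm, axes parallel to the stamper's.
- blank_butt (a point): The middle of the butt's lower edge: blank x = 0, y = -80, z = 0 mm; axes as the blank's.
- key (a joint): Key angle in rad, 0 (run down) to 7.4 (hard stop); starts between 0.2 and 1.4 and grows as the key is turned clockwise seen from above. The spring resists with up to 0.2 N m; a drag brake holds the key wherever it is let go.
- key_grip (a point): Middle of the brass wing key, on its vertical axis, at stamper (-42, -134, 136) mm. z up; x along the two round wings: 72 mm across, 34 mm high (17 above and below this point), 10 mm thick along y (pinch them there from above). Turns with the key, which looks the same after half a turn. Free space under the wings down to a boss at z 96 mm.
- gauge (a joint): Black gauge pointer, 42 mm long, on the white dial on the housing (dial centre stamper x 26, y -134 mm); geared to the key (0.28 rad per rad of the key), growing clockwise from above. At 0 it points along stamper +y, at 1.57 along +x. Green band 1.43 to 1.72 (key 5.11 to 6.14), red above.
- oil_jar: Bystander, to be left alone: amber glass jar, 48 mm across, 75 mm high, origin under its centre.
- hammer: Bystander, to be left alone: hammer lying beside the spring housing, along its own x.
- foil_packet: Bystander, to be left alone: bare silver flat packet 140 x 40 x 14 mm lying on the bench behind the stamper, origin under its centre.
- spray_can: Bystander, to be left alone: white and red can, 54 mm across, 170 mm high, origin under its centre.
- tub: Bystander, to be left alone: white plastic bowl, 90 mm across, 45 mm high, origin under its centre.
- wood_scales: Bystander, to be left alone: dark wood block 130 x 45 x 22 mm lying in front of the stamper (robot side), origin under its centre.
- wrench: Bystander, to be left alone: steel wrench lying on the bench along its own x.

How it is judged:
On the way, in this order (a step that is already met when the one before it is completed fails the run):
1. the blank lies flush against both stops (x of blank_butt in the frame of stamper between 0.0175 and 0.0225 m and y of blank_butt in the frame of stamper between -0.0625 and -0.0575 m and z of blank_butt in the frame of stamper between 0.019 and 0.025 m and angle between the y axis of blank and the y axis of stamper, either way round below 0.025 rad and angle between blank's own z axis and vertical below 0.05 rad), for 0.2 s.
2. the spring is wound: the gauge pointer stands in the green band, the blank still against both stops (all of step 1 and value of joint gauge between 1.43 and 1.72 rad), for 0.2 s.
At the end, for the whole second after the job is handed in: The blank lies flat on the bed with its butt's middle within 2.5 mm of its registered place along both stops and square to within 0.025 rad, at rest; the gauge pointer stands in the green band (1.43 to 1.72 rad) and the key is still (all of step 2 and linear speed of blank below 0.01 m/s and velocity of joint key between -0.05 and 0.05 rad/s); the robot touches nothing.
It fails at once if the gauge pointer is run into the red (beyond 1.76 rad) (value of joint gauge above 1.76 rad).
It fails at once if a bystander is moved by more than 30 mm (distance of any of oil_jar, hammer, foil_packet, spray_can, tub, wood_scales, wrench from where it was at the start of the episode above 0.03 m).
It also fails if it takes over 72 s, if anything falls off the work surface, if the arm or the gripper's body presses on something with over 40 N, if the wrist force passes 120 N, or if a joint passes its speed limit or range.

### The arm

A 6-joint arm with a two-finger parallel gripper is mounted at the origin on the work surface. World frame = base frame: x ahead of the robot, y to its left, z up, the work surface at z = 0. Lengths are in m, angles in rad, forces in N, time in s.
With the tool pointing down it reaches from about 0.35 to 0.95 m from the base axis. Payload 17.4 kg.
Tool frame: the origin (TCP) lies at the very end of the fingers, on their centre line; the grasp point (between the pads) lies 19 mm behind it; z points along the fingers, x is the direction in which the jaws open and shut, and the axes are right-handed (so a half turn about z gives the same grasp; the last joint's range is limited). The gripper opens to 93 mm and grips with 3 to 60 N. Pads are 15 mm wide; open, the fingers measure 128 mm over their backs; the gripper's body (75 mm by 188 mm) begins 65 mm behind the grasp point.
Start: joints at [1.085, 0.116, 1.442, -0, 1.584, -0.038], TCP at [0.292, 0.608, 0.219] pointing down, gripper open.
Joint ranges: [-2.83, 2.83], [-0.83, 2.19], [0.07, 2.5], [-1.14, 4.28], [0.01, 3], [-2.97, 2.97]. Speed limits (rad/s): [1.89, 1.89, 2.22, 3.14, 3.14, 3.14].

### API

Orientations are given as a unit quaternion [x, y, z, w].
In Python, from rig import * gives the robot as it stands.
- The arm moves only by the shell command python3 -m inch 'ROWS' [FORCE]. ROWS is text: rows parted by semicolons, each of 7 numbers parted by spaces: the shift along the tool's x, y, z in m, then the turn, a rotation vector about the tool's x, y, z in degrees, then the finger opening in m, from 0 to 0.093. In form: dx dy dz ax ay az fingers; .... A call has exactly 5 rows; each row shifts and turns the commanded pose from where the row before left it, along the tool's axes as they then stand; what a row does not reach is not made up. A row lasts 1/12 s, in which the tool goes at most 41.7 mm and 7.16 degrees, less where a joint would pass 70% of its speed; a pose out of reach is approached as far as the arm can. A call is refused whole if a number of a shift passes 0.0417 or a number of a turn 7.16, either way. A call with a gripper value outside its range is refused whole. The fingers move at their own pace and stop on an object; FORCE is the grip in N (left out, the last holds). Time passes only in rows, so rows that do not move let the fingers close, or fill a call up. It gives the time, the measured TCP pose, the force and the opening at its end, in the units of the state.
- state(): the state, without advancing time (a new reading comes with each control period).
- camera(name): name is "scene" or "top" or "wrist"; returns the picture (384x512x3 uint8, blue, green, red); there is no depth.
- calibration(name): a dict with "camera_matrix" (3x3 intrinsics, pixels), "k1" (the pictures are not rectified: a ray, as slopes to the right and down, at radius r is drawn at 1 + k1 r^2 times it, then the intrinsics apply), "extrinsics" (4x4, takes a point from world to camera coordinates); the wrist camera has in their place "tool_from_camera" (4x4, takes a point from camera to tool coordinates, whose origin is the TCP and whose axes are the tool frame's). Camera axes: x right, y down, z forward; pixel columns grow to the right and rows downward; lengths in m; the calibration is good to about 2 mm. A picture is of the moment at which its call begins: read the wrist's pose just before it. calibration takes no time and is no camera call.
- close_job(): hands the job in, once; it reports no verdict.
The state is a dict: "clock": time; "joint_positions": joint angles; "joint_velocities": joint speeds; "effort": joint torques, N m; "ee_pos": TCP position; "ee_rot": TCP orientation; "contact_force": force on the tool from outside, world axes, zero at the start; "ft_torque": the same for the moment, N m; "width": finger opening in m.
Only numpy, scipy, OpenCV 4.12 (cv2) and the standard library are available. Lean on these libraries where they do the work, as an engineer would, in place of code of your own. Each camera call takes 0.05 s, during which the arm holds its last target.

## Working session

There is one attempt and no reset: what is moved stays moved. The work goes in short steps, Python scripts to look and compute and a shell command to move; the robot and the scene stay as the last step left them, time stands still between calls to the robot, and variables do not carry over. Pictures are saved under pics/ and viewed, and the job is handed in when it is done.

```bash
ls; mkdir -p pics
python3 - <<'E'
from rig import *
import cv2
s=state();print(s)
for n in("scene","top","wrist"):
    cv2.imwrite(f"pics/{n}0.png",camera(n)); print(n,calibration(n))
E
```

```text
pics
{'clock': 0.0, 'joint_positions': array([ 1.08519749e+00,  1.16495376e-01,  1.44227727e+00,  5.40901318e-06,
        1.58399136e+00, -3.78062909e-02]), 'joint_velocities': array([0.0010679 , 0.00039847, 0.00019935, 0.00072482, 0.00047123,
       0.0010035 ]), 'effort': array([-1.56799174e-04, -7.21260524e+01, -6.22609878e+01,  7.80503964e-02,
        2.38050293e-02, -1.20576242e-04]), 'ee_pos': array([0.29217334, 0.60826078, 0.21789139]), 'ee_rot': array([ 8.46456209e-01,  5.32458021e-01, -5.08537412e-04,  2.90547046e-04]), 'contact_force': array([ 0.29440849,  0.70736329, -1.01572049]), 'ft_torque': array([0.02232528, 0.00199804, 0.01151749]), 'width': 0.09316805367306634}
scene {'camera_matrix': array([[392.26941693,   0.        , 251.6585944 ],
       [  0.        , 392.26941693, 194.92526931],
       [  0.        ,   0.        ,   1.        ]]), 'k1': -0.03302474088327099, 'extrinsics': array([[-0.66708244,  0.74494599,  0.00751572,  0.31697622],
       [ 0.48709919,  0.44377526, -0.75219539, -0.21249135],
       [-0.56368023, -0.49811543, -0.65889727,  1.45963043],
       [
[... 389 characters left out ...]
80524],
       [ 0.21083857, -0.00894934, -0.97747993,  1.35732833],
       [ 0.        ,  0.        ,  0.        ,  1.        ]])}
wrist {'camera_matrix': array([[329.82298091,   0.        , 254.04511319],
       [  0.        , 329.82298091, 191.01508891],
       [  0.        ,   0.        ,   1.        ]]), 'k1': 0.025391442988112883, 'tool_from_camera': array([[ 9.99999805e-01, -3.22444947e-04,  5.35206496e-04,
         9.65454735e-04],
       [ 1.86034559e-04,  9.71358474e-01,  2.37618770e-01,
        -6.49406858e-02],
       [-5.96496337e-04, -2.37618624e-01,  9.71358345e-01,
        -1.66561145e-01],
       [ 0.00000000e+00,  0.00000000e+00,  0.00000000e+00,
         1.00000000e+00]])}
```

View pics/top0.png

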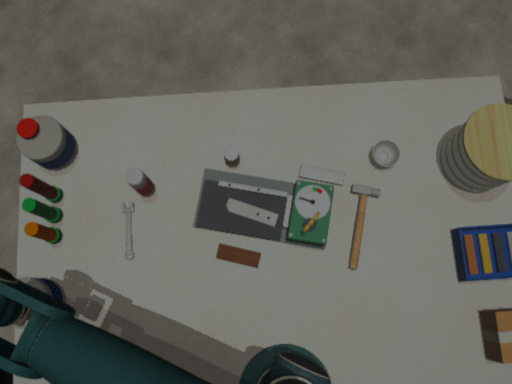

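View pics/scene0.png

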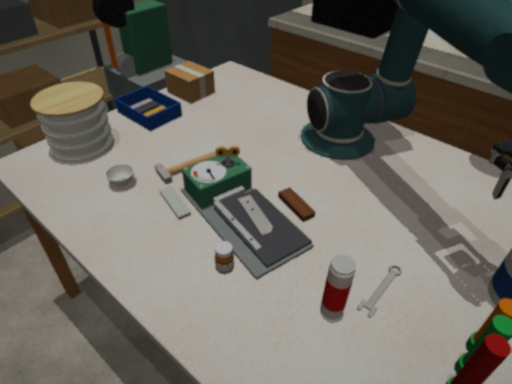

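View pics/wrist0.png

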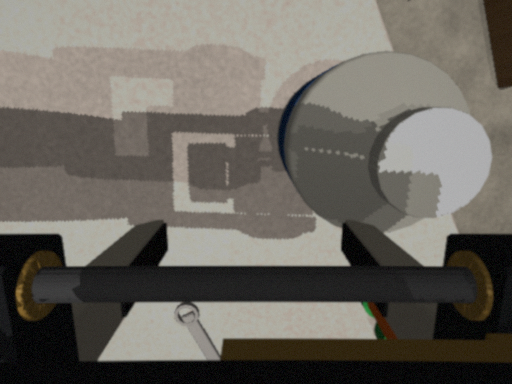

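```bash
cat > h.py <<'E'
import numpy as np, cv2
from scipy.spatial.transform import Rotation as R
def undist(c,px):
    K=c["camera_matrix"];k=c["k1"]
    p=np.array([(px[0]-K[0,2])/K[0,0],(px[1]-K[1,2])/K[1,1]]);q=p.copy()
    for _ in range(20): q=p/(1+k*(q@q))
    return q
def cam_pose(c,s=None):
    if "extrinsics" in c: return np.linalg.inv(c["extrinsics"])
    T=np.eye(4);T[:3,:3]=R.from_quat(s["ee_rot"]).as_matrix();T[:3,3]=s["ee_pos"]
    return T@c["tool_from_camera"]
def ray(c,px,s=None):
    q=undist(c,px);T=cam_pose(c,s);d=T[:3,:3]@np.array([q[0],q[1],1]);return T[:3,3],d
def onz(c,px,z,s=None):
    o,d=ray(c,px,s);return o+d*(z-o[2])/d[2]
def proj(c,P,s=None):
    T=np.linalg.inv(cam_pose(c,s));p=T[:3,:3]@np.asarray(P)+T[:3,3];q=p[:2]/p[2];q=q*(1+c["k1"]*(q@q));K=c["camera_matrix"]
    return np.array([q[0]*K[0,0]+K[0,2],q[1]*K[1,1]+K[1,2]])
E
python3 - <<'E'
import cv2
a=cv2.imread('pics/top0.png')[155:275,185:345];cv2.imwrite('pics/top0z.png',cv2.resize(a,None,fx=5,fy=5,interpolation=cv2.INTER_CUBIC))
a=cv2.imread('pics/scene0.png')[140:280,150:320];cv2.imwrite('pics/scene0z.png',cv2.resize(a,None,fx=4,fy=4,interpolation=cv2.INTER_CUBIC))
E
```

```text
(no output)
```

View pics/top0z.png

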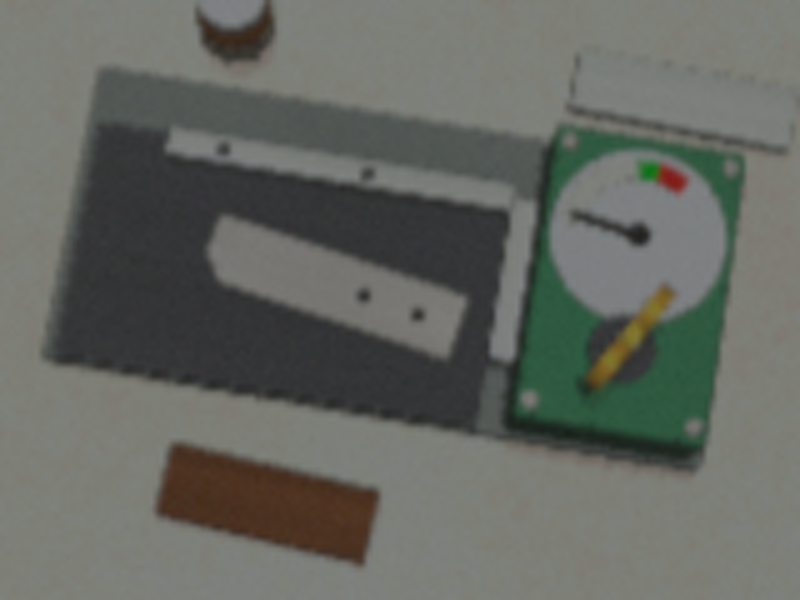

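View pics/scene0z.png

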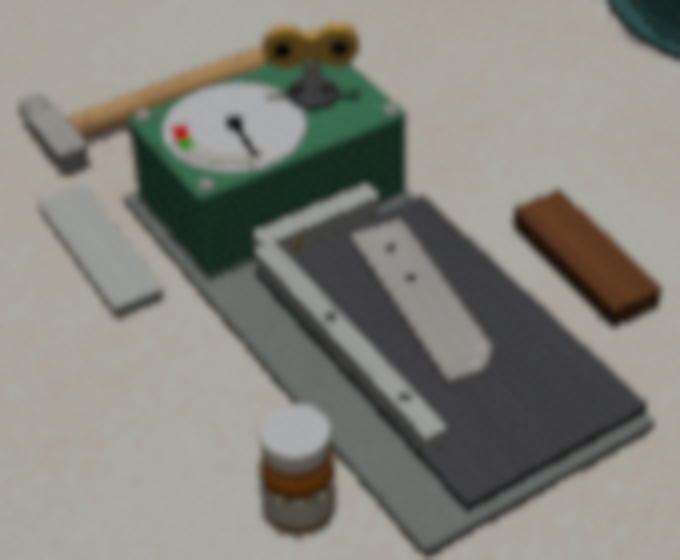

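```bash
cat > fit.py <<'E'
from h import *
from rig import *
from scipy.optimize import least_squares
def solve(obs):
    # obs: list (cal,state,px,model mm)
    def w(p,m):
        c,s=np.cos(p[2]),np.sin(p[2]);m=np.array(m)/1000
        return np.array([p[0]+c*m[0]-s*m[1],p[1]+s*m[0]+c*m[1],m[2]])
    rs=[(onz(c,px,m[2]/1000,s),m) for c,s,px,m in obs]
    f=lambda p:np.concatenate([(w(p,m)-P)[:2] for P,m in rs])
    r=least_squares(f,[.6,0,0])
    return r.x,r.fun.reshape(-1,2)*1000
E
python3 - <<'E'
from fit import *
c=calibration("top")
Z=lambda u,v:((u+.5)/5-.5+185,(v+.5)/5-.5+155)
obs=[((100,67),(95,210,12)),((558,125),(87,-77,90)),((745,153),(87,-191,90)),((517,422),(-91,-77,90)),((703,447),(-91,-191,90)),((168,152),(40,155,40)),((508,208),(40,-60,40)),((490,360),(-52,-60,40))]
p,res=solve([(c,None,Z(*a),b) for a,b in obs]);print(p,np.round(res,1))
# blank corners z=30
co,si=np.cos(p[2]),np.sin(p[2])
for n,a in dict(spineNose=(220,213),spineButt=(468,296),edgeButt=(448,360),clip1=(208,252),clip2=(225,283)).items():
    P=onz(c,Z(*a),.030);d=P[:2]-p[:2];print(n,P,np.array([co*d[0]+si*d[1],-si*d[0]+co*d[1]])*1000)
P=onz(c,Z(632,340),.153);print(P)
print(p[:2]+np.array([co*-.042-si*-.134,si*-.042+co*-.134]))
a=onz(c,Z(590,388),.136);b=onz(c,Z(672,290),.136);print(a,b)
for n in [(575,213),(640,235)]:
    P=onz(c,Z(*n),.092);d=P[:2]-p[:2];print(np.array([co*d[0]+si*d[1],-si*d[0]+co*d[1]])*1000)
E
```

```text
[ 0.54296801  0.01885009 -0.23197661] [[ 0.2  0.5]
 [ 1.6  0.1]
 [-0.5 -1.6]
 [ 3.2  2.7]
 [-1.7 -2.2]
 [-1.3  1.6]
 [-2.3 -2. ]
 [ 0.9  1. ]]
spineNose [0.58067927 0.12942888 0.03      ] [ 11.27887828 116.28669771]
spineButt [ 0.51928434 -0.01892295  0.03      ] [-14.36518733 -42.20615719]
edgeButt [ 0.48076818 -0.00386744  0.03      ] [-55.31093479 -36.40885694]
clip1 [0.55674854 0.13806443 0.03      ] [-13.99616514 119.18922016]
clip2 [0.53681036 0.1286882  0.03      ] [-31.24467625 105.48032139]
[ 0.46775303 -0.10016685  0.153     ]
[ 0.47128621 -0.1019047 ]
[ 0.44469051 -0.07650471  0.136     ] [ 0.49724191 -0.12753924  0.136     ]
[ 33.86015806 -95.11043842]
[  27.18122837 -134.68924174]
```

```bash
cat > st.py <<'E'
from fit import *
import json,sys
P=np.array([0.54297,0.01885,-0.23198])
try: P=np.array(json.load(open('P.json')))
except Exception: pass
def toS(X):
    c,s=np.cos(P[2]),np.sin(P[2]);d=np.array(X)[:2]-P[:2];return np.array([c*d[0]+s*d[1],-s*d[0]+c*d[1],X[2]])*1000
def toW(m):
    c,s=np.cos(P[2]),np.sin(P[2]);m=np.array(m)/1000
    return np.array([P[0]+c*m[0]-s*m[1],P[1]+s*m[0]+c*m[1],m[2]])
def show():
    s=state();r=R.from_quat(s["ee_rot"]).as_matrix();c,sn=np.cos(P[2]),np.sin(P[2])
    f=s["contact_force"];F=np.array([c*f[0]+sn*f[1],-sn*f[0]+c*f[1],f[2]])
    print("t %.2f"%s["clock"],"S mm",np.round(toS(s["ee_pos"]),1),"toolx yaw rel S +y deg %.2f"%np.degrees(np.arctan2(r[1,0],r[0,0])-P[2]-np.pi/2),"tilt",np.round(r[:2,2],3),"F_S",np.round(F,1),"w %.4f"%s["width"],"q6 %.2f"%s["joint_positions"][5])
if __name__=="__main__": show()
E
python3 st.py
python3 -m inch '0 0 0 0 0 -6.2 0.075; 0 0 0 0 0 -6.2 0.075; -0.035 0.0218 0 0 0 0 0.075; -0.035 0.0218 0 0 0 0 0.075; -0.035 0.0218 0 0 0 0 0.075'; python3 st.py
```

```text
t 0.15 S mm [-379.6  516.   218.1] toolx yaw rel S +y deg -12.36 tilt [-0.    -0.001] F_S [ 1.   0.1 -0.2] w 0.0931 q6 -0.04
clock: 0.57
ee_pos: [0.3317, 0.4899, 0.2178]
ee_rot: [0.784, 0.621, -0.001, 0.0]
contact_force: [1.0, -0.3, -0.1]
width: 0.0753
t 0.57 S mm [-313.9  409.9  217.8] toolx yaw rel S +y deg 0.11 tilt [-0.001 -0.001] F_S [ 1.1 -0.1 -0.1] w 0.0753 q6 -0.41
```

```bash
python3 -m inch '-0.035 0.0218 0 0 0 0 0.075; -0.035 0.0218 0 0 0 0 0.075; -0.035 0.0218 0 0 0 0 0.075; -0.035 0.0218 0 0 0 0 0.075; -0.035 0.0218 0 0 0 0 0.075' >/dev/null; python3 st.py
python3 -m inch '-0.035 0.0218 0 0 0 0 0.075; -0.035 0.0218 0 0 0 0 0.075; -0.035 0.0218 0 0 0 0 0.075; -0.035 0.0218 0 0 0 0 0.075; -0.035 0.0218 0 0 0 0 0.075' >/dev/null; python3 st.py
```

```text
t 0.98 S mm [-204.5  234.4  218.6] toolx yaw rel S +y deg 0.06 tilt [0. 0.] F_S [1.1 0.4 0.4] w 0.0749 q6 -0.75
t 1.40 S mm [-95.4  59.4 218.8] toolx yaw rel S +y deg 0.04 tilt [0.001 0.   ] F_S [ 1.4 -0.   0.4] w 0.0754 q6 -1.18
```

Settle above the start of the push and take a wrist picture to refine the stamper pose.

```bash
python3 -m inch '-0.017 0.0 0 0 0 0 0.075; -0.017 0.01 0 0 0 0 0.075; 0 0.01 0 0 0 0 0.075; 0 0 0 0 0 0 0.075; 0 0 0 0 0 0 0.075' >/dev/null; python3 st.py
python3 - <<'E'
from st import *
s=state();im=camera("wrist");cv2.imwrite('pics/w1.png',im);np.save('w1.npy',np.r_[s["ee_pos"],s["ee_rot"]])
cv2.imwrite('pics/w1b.png',cv2.resize(im,(768,576),interpolation=cv2.INTER_CUBIC))
E
```

```text
t 1.82 S mm [-75.8  27.8 218.4] toolx yaw rel S +y deg 0.02 tilt [-0.001  0.   ] F_S [-0.4 -0.2 -0.5] w 0.0751 q6 -1.26
```

View pics/w1b.png

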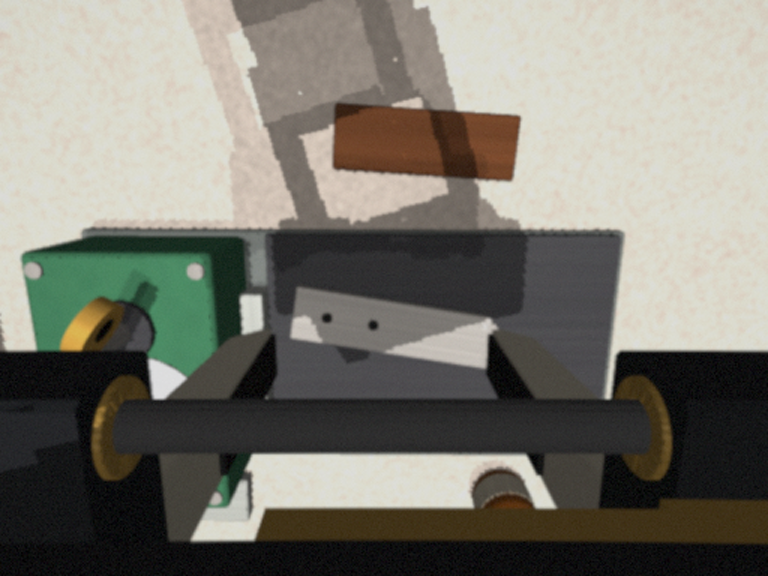

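Run:
```python
from st import *
c=calibration("wrist");v=np.load('w1.npy');s=dict(ee_pos=v[:3],ee_rot=v[3:])
Z=lambda a:((a[0]+.5)/1.5-.5,(a[1]+.5)/1.5-.5)
obs=[((622,231),(-95,210,12)),((84,229),(-95,-200,12)),((270,234),(-93,-60,22)),((263,294),(-52,-60,40)),((209,252),(-91,-77,90)),((24,255),(-91,-191,90))]
for a,m in obs: print(m,np.round(toS(onz(c,Z(a),m[2]/1000,s)),1))
p,res=solve([(c,s,Z(a),m) for a,m in obs]);print(p,np.round(res,1))
for n,a in dict(spineButt=(290,338),edgeButt=(298,288),clip2=(486,319),clip1=(496,335),spineNose=(488,367)).items(): print(n,np.round(toS(onz(c,Z(a),.03,s)),1))
```

```text
(-95, 210, 12) [-92.5 209.5  12. ]
(-95, -200, 12) [ -93.9 -193.4   12. ]
(-93, -60, 22) [-91.8 -53.   22. ]
(-52, -60, 40) [-50.9 -56.3  40. ]
(-91, -77, 90) [-90.  -74.8  90. ]
(-91, -191, 90) [ -88.  -184.3   90. ]
[ 0.54560115  0.02250379 -0.23327983] [[ 0.7  4.7]
 [-0.2 -2.3]
 [-0.2 -2.8]
 [ 0.7  0.4]
 [ 1.1  1.9]
 [-2.1 -2. ]]
spineButt [-13.9 -40.3  30. ]
edgeButt [-52.9 -32.7  30. ]
clip2 [-29.  107.3  30. ]
clip1 [-16.3 115.4  30. ]
spineNose [  9.5 110.7  30. ]
```

```bash
echo '[0.5442,0.0205,-0.2326]' > P.json
python3 -m inch '-0.003 0 0.038 0 0 0 0.075; 0 0 0.038 0 0 0 0.075; 0 0 0.038 0 0 0 0.075; 0 0 0.038 0 0 0 0.075; 0 0 0.036 0 0 0 0.075' >/dev/null; python3 st.py
python3 -m inch '0 0 0 0 0 0 0.075; 0 0 0.002 0 0 0 0.075; 0 0 0.002 0 0 0 0.075; 0 0 0 0 0 0 0.075; 0 0 0 0 0 0 0.075' >/dev/null; python3 st.py
```

```text
t 2.28 S mm [-77.7  23.3  28.8] toolx yaw rel S +y deg 0.16 tilt [-0.  0.] F_S [-0.5  0.1 -0.4] w 0.0749 q6 -1.27
t 2.70 S mm [-75.9  22.8  28.5] toolx yaw rel S +y deg 0.08 tilt [0.002 0.   ] F_S [-0.3 -1.   0.2] w 0.0755 q6 -1.27
```

```bash
python3 -m inch '0 0.005 0.002 0 0 0 0.075; 0 0.005 0 0 0 0 0.075; 0 0.005 0 0 0 0 0.075; 0 0.005 0 0 0 0 0.075; 0 0.005 0 0 0 0 0.075' >/dev/null; python3 st.py
python3 -m inch '0 0.005 0 0 0 0 0.075; 0 0.005 0 0 0 0 0.075; 0 0.005 0 0 0 0 0.075; 0 0.004 0 0 0 0 0.075; 0 0.003 0 0 0 0 0.075' >/dev/null; python3 st.py
python3 - <<'E'
from st import *
im=camera("wrist");cv2.imwrite('pics/w2.png',im)
im=camera("top")[155:275,185:345];cv2.imwrite('pics/t2.png',cv2.resize(im,None,fx=5,fy=5,interpolation=cv2.INTER_CUBIC))
E
```

```text
t 3.12 S mm [-51.3  22.2  24.7] toolx yaw rel S +y deg 0.05 tilt [-0.001 -0.   ] F_S [-4.9 -2.6  3.4] w 0.0749 q6 -1.28
t 3.53 S mm [-29.4  22.6  24.5] toolx yaw rel S +y deg 0.08 tilt [-0.001  0.   ] F_S [-7.1  0.2  5. ] w 0.0754 q6 -1.29
```

View pics/w2.png

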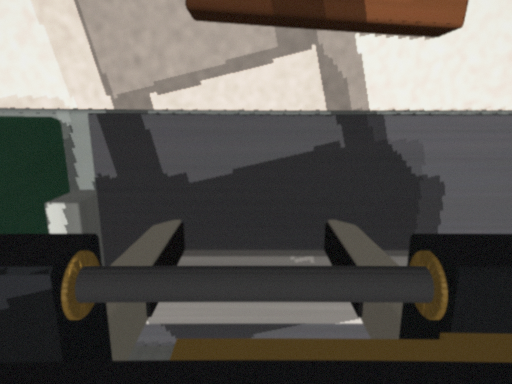

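View pics/t2.png

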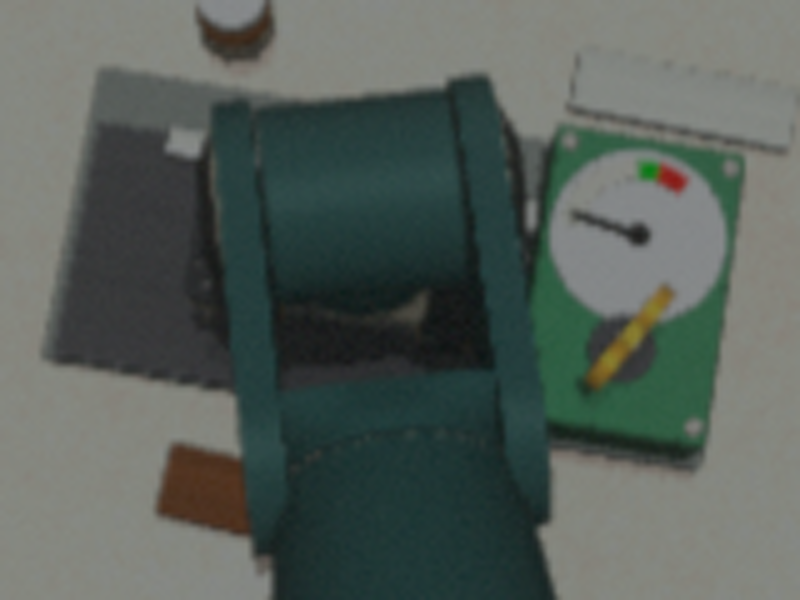

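```bash
python3 -m inch '0 0.004 -0.001 0 0 0 0.075; 0 0.004 0 0 0 0 0.075; 0 0.004 0 0 0 0 0.075; 0 0.003 0 0 0 0 0.075; 0 0.002 0 0 0 0 0.075' >/dev/null; python3 st.py
python3 -m inch '0 0.001 0 0 0 0 0.075; 0 0.001 0 0 0 0 0.075; 0 0.001 0 0 0 0 0.075; 0 0.001 0 0 0 0 0.075; 0 0.00 0 0 0 0 0.075' >/dev/null; python3 st.py
```

```text
t 4.05 S mm [-12.3  22.5  25.5] toolx yaw rel S +y deg 0.07 tilt [-0.  0.] F_S [-4.3 -0.1 -0.6] w 0.0749 q6 -1.30
t 4.47 S mm [-9.  22.5 25.6] toolx yaw rel S +y deg 0.06 tilt [-0.001  0.   ] F_S [-6.3  1.1 -0.6] w 0.0750 q6 -1.30
```

```bash
python3 -m inch '0 0.001 0 0 0 0 0.075; 0 0.001 0 0 0 0 0.075; 0 0.001 0 0 0 0 0.075; 0 0.0 0 0 0 0 0.075; 0 0.00 0 0 0 0 0.075' >/dev/null; python3 st.py
python3 - <<'E'
from st import *
im=camera("wrist");cv2.imwrite('pics/w3.png',im)
E
```

```text
t 4.88 S mm [-8.6 22.6 25.4] toolx yaw rel S +y deg 0.07 tilt [-0.007  0.001] F_S [-30.5  -1.4  15.3] w 0.0751 q6 -1.31
```

View pics/w3.png

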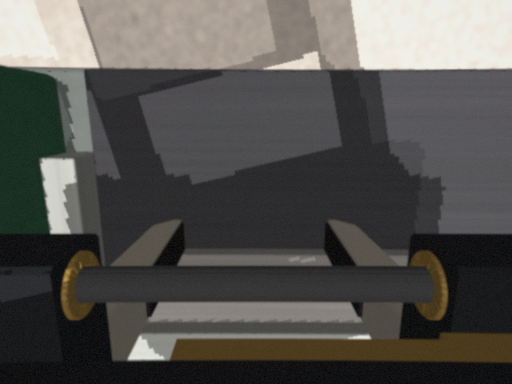

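```bash
python3 -m inch '0 -0.004 0 0 0 0 0.075; 0 -0.002 -0.035 0 0 0 0.075; 0.038 0.01 -0.005 0 0 0 0.01; 0.038 0.012 0 0 0 0 0; 0.035 0.012 0 0 0 0 0' >/dev/null; python3 st.py
python3 -m inch '0.015 0.003 0 0 0 0 0; 0 0 0 0 0 0 0; 0 0 0 0 0 0 0; 0 0 0 0 0 0 0; 0 0 0 0 0 0 0' >/dev/null; python3 st.py
python3 - <<'E'
from st import *
im=camera("wrist");cv2.imwrite('pics/w4.png',im)
E
```

```text
t 5.35 S mm [ 23.3 135.4  67.4] toolx yaw rel S +y deg 0.02 tilt [0.004 0.001] F_S [ 1.  -0.8 -0.1] w 0.0595 q6 -1.14
t 5.77 S mm [ 25.1 147.5  65.8] toolx yaw rel S +y deg 0.02 tilt [ 0. -0.] F_S [0.3 0.9 0.1] w 0.0262 q6 -1.12
```

View pics/w4.png

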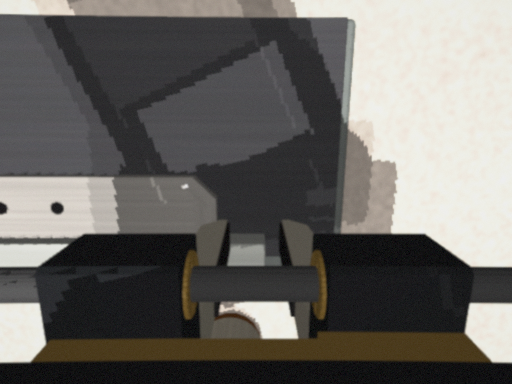

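```bash
python3 - <<'E'
from st import *
c=calibration("wrist");s=state()
for a in [(216,215),(195,177),(100,177),(2,208),(57,208),(100,238)]: print(a,np.round(toS(onz(c,a,.03,s)),1))
E
python3 -m inch '0.005 -0.003 0 0 0 0 0; 0 0 0 0 0 0 0; 0 0 0 0 0 0 0; 0 0 0.02 0 0 0 0; 0 0 0.017 0 0 0 0' 20 >/dev/null; python3 st.py
python3 -m inch '0 0 0.002 0 0 0 0; 0 0 0.0 0 0 0 0; 0 0 0 0 0 0 0; 0 0 0 0 0 0 0; 0 0 0 0 0 0 0' >/dev/null; python3 st.py
```

```text
(216, 215) [ 25.9 124.1  30. ]
(195, 177) [  1.  111.7  30. ]
(100, 177) [ 1.  52.8 30. ]
(2, 208) [ 21.  -10.4  30. ]
(57, 208) [21.1 23.6 30. ]
(100, 238) [41.5 48.3 30. ]
t 6.23 S mm [ 22.6 153.7  28.9] toolx yaw rel S +y deg 0.07 tilt [0.002 0.   ] F_S [-0.5  0.2 -0.8] w 0.0007 q6 -1.11
t 6.65 S mm [ 22.6 153.7  27.8] toolx yaw rel S +y deg 0.07 tilt [0.001 0.   ] F_S [0.3 0.9 0.1] w 0.0008 q6 -1.11
```

```bash
python3 -m inch '-0.005 0 0.002 0 0 0 0; -0.005 0 0.0 0 0 0 0; -0.005 0 0 0 0 0 0; -0.005 0 0 0 0 0 0; -0.003 0 0 0 0 0 0' >/dev/null; python3 st.py
python3 -m inch '-0.002 0 0 0 0 0 0; -0.002 0 0.0 0 0 0 0; -0.001 0 0 0 0 0 0; -0.001 0 0 0 0 0 0; 0 0 0 0 0 0 0' >/dev/null; python3 st.py
python3 -m inch '-0.001 0 0 0 0 0 0; -0.001 0 0.0 0 0 0 0; -0.001 0 0 0 0 0 0; -0.001 0 0 0 0 0 0; 0 0 0 0 0 0 0' >/dev/null; python3 st.py
```

```text
t 7.07 S mm [ 22.3 130.1  24.8] toolx yaw rel S +y deg 0.05 tilt [0.    0.001] F_S [-0.1  4.3  0.9] w 0.0003 q6 -1.15
t 7.48 S mm [ 22.3 124.6  24.8] toolx yaw rel S +y deg 0.07 tilt [0. 0.] F_S [0.1 2.5 1.1] w 0.0005 q6 -1.16
t 7.90 S mm [ 22.3 120.4  24.7] toolx yaw rel S +y deg 0.07 tilt [0. 0.] F_S [-0.   4.3  1.9] w 0.0004 q6 -1.16
```

```bash
python3 -m inch '-0.001 0 0 0 0 0 0; -0.001 0 0.0 0 0 0 0; -0.001 0 0 0 0 0 0; 0 0 0 0 0 0 0; 0 0 0 0 0 0 0' >/dev/null; python3 st.py
python3 -m inch '-0.001 0 0 0 0 0 0; -0.001 0 0.0 0 0 0 0; -0.0 0 0 0 0 0 0; 0 0 0 0 0 0 0; 0 0 0 0 0 0 0' >/dev/null; python3 st.py
```

```text
t 8.32 S mm [ 22.2 117.5  24.7] toolx yaw rel S +y deg 0.06 tilt [ 0. -0.] F_S [-0.4  3.4  2.8] w 0.0004 q6 -1.17
t 8.73 S mm [ 22.3 115.6  24.7] toolx yaw rel S +y deg 0.07 tilt [ 0. -0.] F_S [0.6 3.6 2.8] w 0.0004 q6 -1.17
```

```bash
python3 -m inch '-0.001 0 0 0 0 0 0; -0.001 0 0.0 0 0 0 0; -0.0 0 0 0 0 0 0; 0 0 0 0 0 0 0; 0 0 0 0 0 0 0' >/dev/null; python3 st.py
python3 -m inch '-0.001 0 0 0 0 0 0; -0.001 0 0.0 0 0 0 0; -0.0 0 0 0 0 0 0; 0 0 0 0 0 0 0; 0 0 0 0 0 0 0' >/dev/null; python3 st.py
```

```text
t 9.15 S mm [ 22.2 113.5  24.7] toolx yaw rel S +y deg 0.07 tilt [-0. -0.] F_S [-0.3  4.6  2.5] w 0.0006 q6 -1.17
t 9.57 S mm [ 22.3 111.6  24.7] toolx yaw rel S +y deg 0.07 tilt [ 0. -0.] F_S [-0.9  4.4  2.7] w 0.0001 q6 -1.18
```

Run:
```python
from st import *
cv2.imwrite('pics/w5.png',camera("wrist"))
```

```text
(no output)
```

View pics/w5.png

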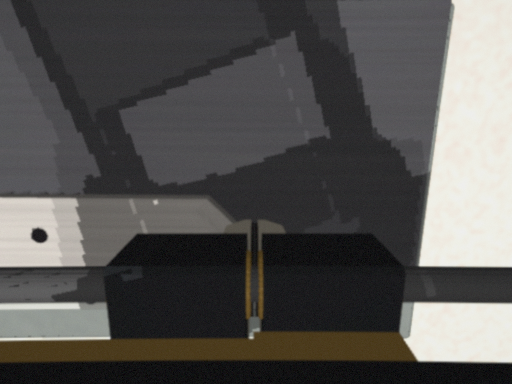

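```bash
python3 - <<'E'
from st import *
c=calibration("wrist");s=state()
for a in [(208,197),(39,235),(234,222),(100,197)]: print(a,np.round(toS(onz(c,a,.03,s)),1))
E
python3 -m inch '-0.001 0 -0.001 0 0 0 0; -0.001 0 0.0 0 0 0 0; -0.001 0 0 0 0 0 0; -0.001 0 0 0 0 0 0; 0 0 0 0 0 0 0' >/dev/null; python3 st.py
```

```text
(208, 197) [ 0.1 89.2 30. ]
(39, 235) [20.3  1.9 30. ]
(234, 222) [ 13.4 102.2  30. ]
(100, 197) [ 0.1 35.1 30. ]
t 10.03 S mm [ 22.2 108.1  25.7] toolx yaw rel S +y deg 0.07 tilt [0.    0.002] F_S [0.3 9.9 1. ] w 0.0006 q6 -1.18
```

```bash
python3 -m inch '-0.001 0 0 0 0 0 0; -0.0005 0 0.0 0 0 0 0; 0 0 0 0 0 0 0; 0 0 0 0 0 0 0; 0 0 0 0 0 0 0' >/dev/null; python3 st.py
python3 - <<'E'
from st import *
cv2.imwrite('pics/w6.png',camera("wrist"))
E
```

```text
t 10.45 S mm [ 22.3 107.6  26.1] toolx yaw rel S +y deg 0.08 tilt [0.001 0.003] F_S [-0.3 17.6  2.2] w 0.0002 q6 -1.18
```

View pics/w6.png

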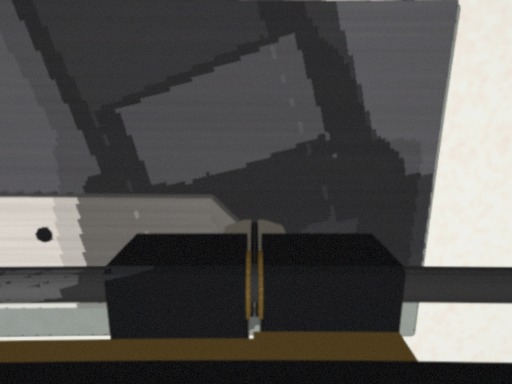

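```bash
python3 -m inch '0.004 0 0 0 0 0 0; 0 0 -0.04 0 0 0 0.06; 0 0 -0.04 0 0 0 0.075; -0.035 -0.02 -0.03 0 0 0 0.075; -0.035 -0.02 -0.03 0 0 0 0.075' >/dev/null; python3 st.py
python3 -m inch '-0.016 -0.016 -0.03 0 0 0 0.075; 0 0 0 0 0 0 0.075; 0 0 0 0 0 0 0.075; 0 0 0 0 0 0 0.075; 0 0 0 0 0 0 0.075' >/dev/null; python3 st.py
python3 - <<'E'
from st import *
s=state();im=camera("wrist");cv2.imwrite('pics/w7.png',im);np.save('w7.npy',np.r_[s["ee_pos"],s["ee_rot"]])
cv2.imwrite('pics/w7b.png',cv2.resize(im,(768,576),interpolation=cv2.INTER_CUBIC))
E
```

```text
t 10.92 S mm [-11.2  51.4 156.7] toolx yaw rel S +y deg 0.15 tilt [-0.    -0.001] F_S [ 0.8 -0.5  0.2] w 0.0227 q6 -1.25
t 11.33 S mm [-27.   36.  183.8] toolx yaw rel S +y deg 0.08 tilt [-0.002 -0.   ] F_S [-0.2 -0.1 -0.5] w 0.0560 q6 -1.27
```

View pics/w7b.png

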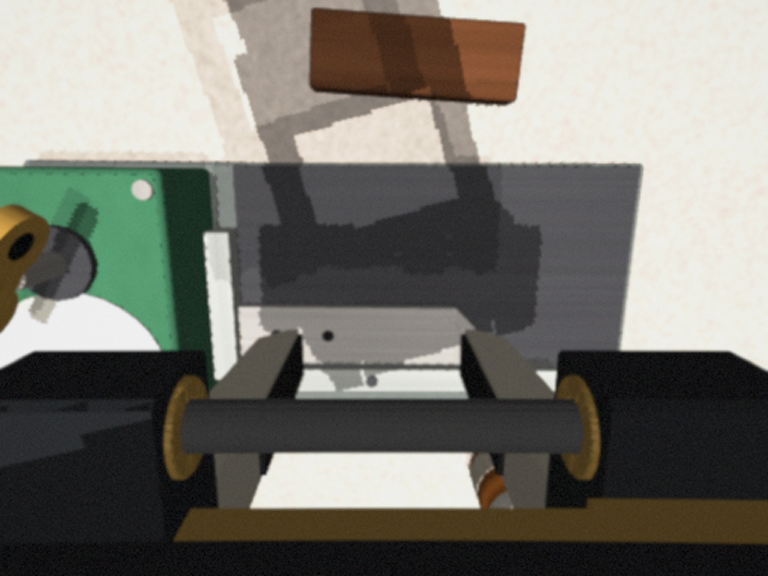

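```bash
python3 -m inch '-0.012 0 0.036 0 0 0 0.075; 0 0 0.036 0 0 0 0.075; 0 0 0.036 0 0 0 0.075; 0 0 0.034 0 0 0 0.075; 0 0 0.015 0 0 0 0.075' >/dev/null; python3 st.py
python3 -m inch '0 0.005 0 0 0 0 0.075; 0 0.004 0 0 0 0 0.075; 0 0.003 0 0 0 0 0.075; 0 0 0 0 0 0 0.075; 0 0 0 0 0 0 0.075' >/dev/null; python3 st.py
```

```text
t 11.80 S mm [-29.3  23.5  22.5] toolx yaw rel S +y deg 0.10 tilt [-0.007 -0.   ] F_S [-0.2  0.4 -1.8] w 0.0748 q6 -1.29
t 12.22 S mm [-14.7  24.   28.3] toolx yaw rel S +y deg 0.07 tilt [-0. -0.] F_S [-0.3  0.7  0.3] w 0.0746 q6 -1.30
```

```bash
python3 -m inch '0 0.002 0.002 0 0 0 0.075; 0 0.002 0 0 0 0 0.075; 0 0.001 0 0 0 0 0.075; 0 0.001 0 0 0 0 0.075; 0 0 0 0 0 0 0.075' >/dev/null; python3 st.py
python3 -m inch '0 0.001 0 0 0 0 0.075; 0 0.0005 0 0 0 0 0.075; 0 0 0 0 0 0 0.075; 0 0 0 0 0 0 0.075; 0 0 0 0 0 0 0.075' >/dev/null; python3 st.py
```

```text
t 12.63 S mm [-9.1 23.9 26.3] toolx yaw rel S +y deg 0.06 tilt [-0.001  0.   ] F_S [-3.2 -0.2  1.2] w 0.0750 q6 -1.30
t 13.05 S mm [-8.7 23.9 26.3] toolx yaw rel S +y deg 0.06 tilt [-0.003  0.001] F_S [-15.1   0.1   7.7] w 0.0748 q6 -1.30
```

```bash
python3 -m inch '0 -0.008 0 0 0 0 0.075; 0 0 -0.041 0 0 0 0.075; 0 0 -0.041 0 0 0 0.075; 0 0 -0.041 0 0 0 0.06; 0 0 -0.041 0 0 0 0.05' >/dev/null; python3 st.py
python3 -m inch '-0.03 -0.005 -0.02 0 0 0 0.05; -0.036 -0.005 -0.01 0 0 0 0.05; -0.036 -0.005 0 0 0 0 0.05; -0.036 -0.005 0 0 0 0 0.05; -0.02 -0.004 0 0 0 0 0.05' >/dev/null; python3 st.py
```

```text
t 13.47 S mm [-15.8  23.8 192.5] toolx yaw rel S +y deg 0.07 tilt [ 0.001 -0.   ] F_S [ 1.1  0.6 -0.3] w 0.0660 q6 -1.30
t 13.88 S mm [ -39.7 -136.7  220.9] toolx yaw rel S +y deg 0.02 tilt [ 0.001 -0.001] F_S [-0.5  0.2 -0.1] w 0.0501 q6 -1.61
```

```bash
python3 -m inch '0 0 0 0 0 7 0.05; 0 0 0 0 0 7 0.05; 0 0 0 0 0 7 0.05; 0 0 0 0 0 7 0.05; 0 0 0 0 0 4 0.05' >/dev/null; python3 st.py
python3 - <<'E'
from st import *
print(toW((-42,-134,136)))
s=state();im=camera("wrist");cv2.imwrite('pics/w8.png',im);np.save('w8.npy',np.r_[s["ee_pos"],s["ee_rot"]])
cv2.imwrite('pics/w8b.png',cv2.resize(im,(768,576),interpolation=cv2.INTER_CUBIC))
print(proj(calibration("wrist"),toW((-42,-134,153)),s)*1.5)
im=camera("top")[155:275,185:345];cv2.imwrite('pics/t8.png',cv2.resize(im,None,fx=5,fy=5,interpolation=cv2.INTER_CUBIC))
E
```

```text
t 14.30 S mm [ -39.2 -134.2  220.5] toolx yaw rel S +y deg -32.34 tilt [ 0.001 -0.   ] F_S [-0.1 -0.2 -0.1] w 0.0494 q6 -1.04
[ 0.47244293 -0.10021008  0.136     ]
[375.91420965 297.58502728]
```

View pics/w8b.png

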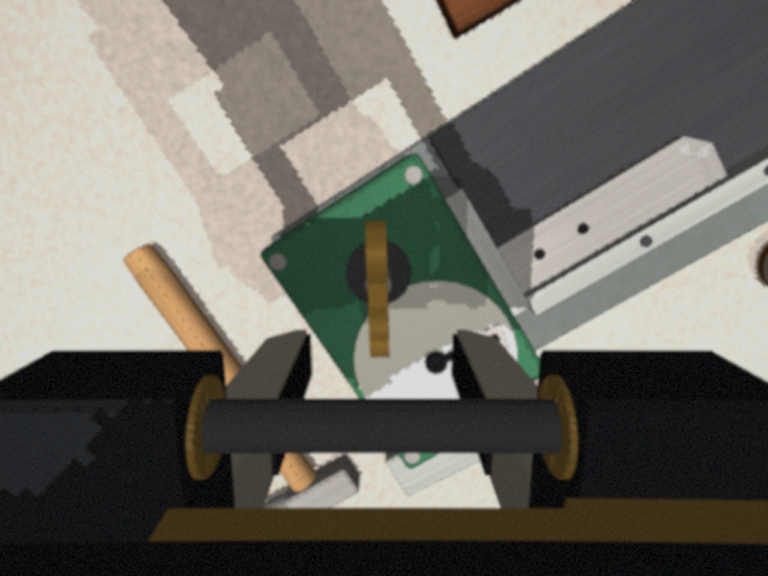

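View pics/t8.png

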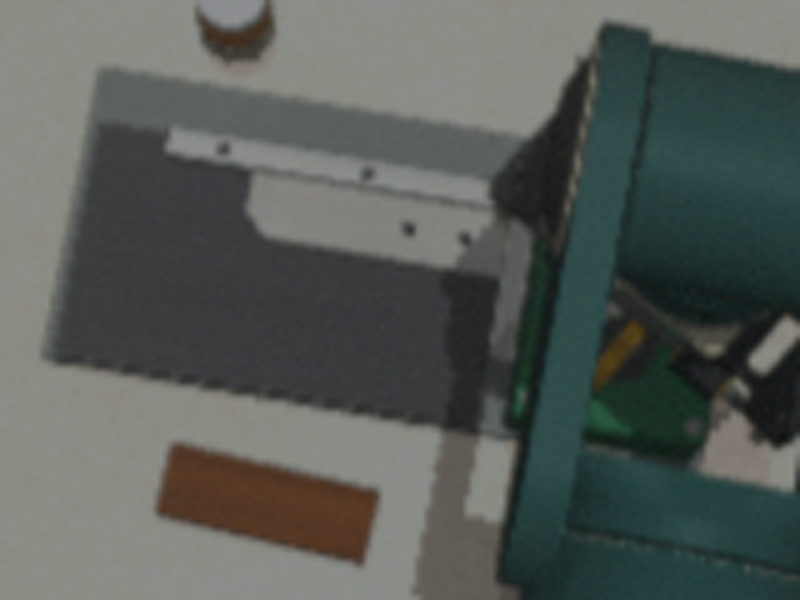

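Run:
```python
from st import *
c=calibration("wrist");v=np.load('w8.npy');s=dict(ee_pos=v[:3],ee_rot=v[3:])
Z=lambda a:((a[0]+.5)/1.5-.5,(a[1]+.5)/1.5-.5)
r=R.from_quat(v[3:])
for a in [(376,223),(380,355),(378,289),(374,241),(378,338)]:
  for z in (.136,.150):
    X=onz(c,Z(a),z,s);print(a,z,np.round(r.inv().apply(X-v[:3])*1000,1),np.round(toS(X),1))
```

```text
(376, 223) 0.136 [ -1.5 -37.2  84.5] [ -71.3 -115.6  136. ]
(376, 223) 0.15 [ -1.4 -38.7  70.5] [ -72.6 -114.6  150. ]
(380, 355) 0.136 [ 0.5 34.  84.6] [ -10.1 -152.   136. ]
(380, 355) 0.15 [ 0.5 28.5 70.6] [ -14.8 -149.   150. ]
(378, 289) 0.136 [-0.6 -2.7 84.5] [ -41.7 -133.2  136. ]
(378, 289) 0.15 [-0.5 -6.2 70.5] [ -44.6 -131.3  150. ]
(374, 241) 0.136 [ -2.6 -28.   84.5] [ -64.2 -121.4  136. ]
(374, 241) 0.15 [ -2.4 -30.1  70.5] [ -65.8 -120.1  150. ]
(378, 338) 0.136 [-0.6 24.3 84.5] [ -18.9 -147.7  136. ]
(378, 338) 0.15 [-0.5 19.3 70.5] [ -23.1 -145.   150. ]
```

```bash
python3 -m inch '-0.0005 -0.002 0.02 0 0 -1.5 0.05; 0 0 0.03 0 0 0 0.05; 0 0 0.03 0 0 0 0.05; 0 0 0.02 0 0 0 0.05; 0 0 0.002 0 0 0 0.04' >/dev/null; python3 st.py
python3 -m inch '0 0 0 0 0 0 0.02; 0 0 0 0 0 0 0.012; 0 0 0 0 0 0 0.00; 0 0 0 0 0 0 0.00; 0 0 0 0 0 0 0' 40 >/dev/null; python3 st.py
python3 -m inch '0 0 0 0 0 0 0.0; 0 0 0 0 0 0 0.0; 0 0 0 0 0 0 0.00; 0 0 0 0 0 0 0.00; 0 0 0 0 0 0 0' 40 >/dev/null; python3 st.py
```

```text
t 14.82 S mm [ -42.8 -133.4  114.5] toolx yaw rel S +y deg -30.25 tilt [-0.005  0.001] F_S [-0.9 -0.5 -0.9] w 0.0471 q6 -1.07
t 15.23 S mm [ -40.9 -133.9  119.5] toolx yaw rel S +y deg -30.41 tilt [ 0.001 -0.001] F_S [-12.8 -21.8   8.8] w 0.0147 q6 -1.07
t 15.65 S mm [ -41.3 -134.8  119.5] toolx yaw rel S +y deg -30.45 tilt [-0.001 -0.003] F_S [ -8.4 -11.9   7.7] w 0.0121 q6 -1.07
```

```bash
python3 -m inch '-0.0007 0 0 0 0 0 0.0; 0 0 0 0 0 0 0.0; 0 0 0 0 0 0 0.00; 0 0 0 0 0 0 0.00; 0 0 0 0 0 0 0' 40 >/dev/null; python3 st.py
python3 - <<'E'
from st import *
print(state()["ft_torque"])
im=camera("wrist");cv2.imwrite('pics/w9.png',im)
E
```

```text
t 16.07 S mm [ -41.4 -134.9  119.5] toolx yaw rel S +y deg -30.44 tilt [ 0.    -0.002] F_S [-5.5 -6.3  7.7] w 0.0122 q6 -1.07
[-1.11395944  1.17572358  0.02444103]
```

View pics/w9.png

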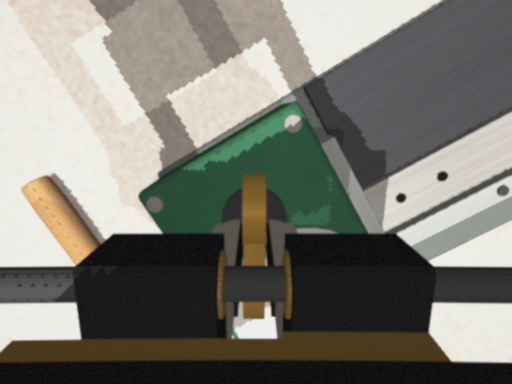

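```bash
python3 -m inch '0 0 0 0 0 3 0.0; 0 0 0 0 0 5 0.0; 0 0 0 0 0 7 0.00; 0 0 0 0 0 7 0.00; 0 0 0 0 0 7 0' 40 >/dev/null; python3 st.py
python3 - <<'E'
from st import *
print(state()["ft_torque"])
im=camera("wrist");cv2.imwrite('pics/w10.png',im)
E
```

```text
t 16.53 S mm [ -41.7 -135.1  119.5] toolx yaw rel S +y deg -59.78 tilt [-0.001 -0.002] F_S [ -8.7 -10.7   8. ] w 0.0120 q6 -0.56
[-1.50089769  2.08112926  0.15607285]
```

View pics/w10.png

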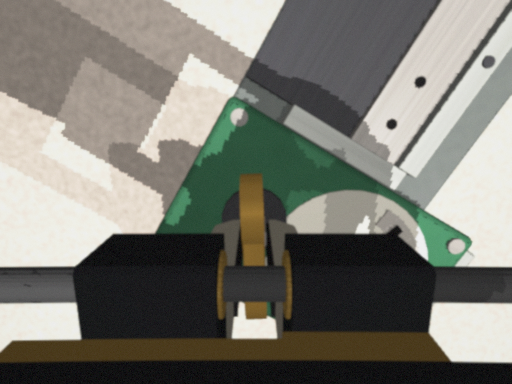

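```bash
python3 -m inch '-0.001 0 0 0 0 7 0.0; 0 0 0 0 0 7 0.0; 0 0 0 0 0 7 0.00; 0 0 0 0 0 7 0.00; 0 0 0 0 0 7 0' 40 >/dev/null; python3 st.py
```

```text
t 17.00 S mm [ -42.3 -135.3  119.5] toolx yaw rel S +y deg -94.77 tilt [ 0.    -0.002] F_S [-5.8 -7.1  8. ] w 0.0120 q6 0.05
```

```bash
python3 -m inch '0 0 0 0 0 7 0.0; 0 0 0 0 0 7 0.0; 0 0 0 0 0 7 0.00; 0 0 0 0 0 7 0.00; 0 0 0 0 0 7 0' 40 >/dev/null; python3 st.py
python3 - <<'E'
from st import *
im=camera("wrist");cv2.imwrite('pics/w11.png',im)
E
```

```text
t 17.42 S mm [ -42.7 -135.1  119.4] toolx yaw rel S +y deg -129.77 tilt [-0.001 -0.001] F_S [-10.4  -5.3   9.3] w 0.0117 q6 0.66
```

View pics/w11.png

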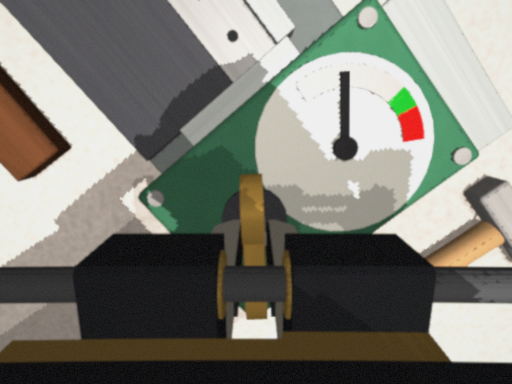

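```bash
python3 -m inch '0 0 0 0 0 7 0.0; 0 0 0 0 0 7 0.0; 0 0 0 0 0 7 0.00; 0 0 0 0 0 7 0.00; 0 0 0 0 0 7 0' 40 >/dev/null; python3 st.py
```

```text
t 17.88 S mm [ -43.  -134.7  119.4] toolx yaw rel S +y deg -164.76 tilt [-0.001 -0.   ] F_S [-13.2  -1.4  10.6] w 0.0121 q6 1.27
```

```bash
python3 -m inch '0 0 0 0 0 7 0.0; 0 0 0 0 0 7 0.0; 0 0 0 0 0 7 0.00; 0 0 0 0 0 7 0.00; 0 0 0 0 0 7 0' 40 >/dev/null; python3 st.py
```

```text
t 18.30 S mm [ -43.  -134.3  119.4] toolx yaw rel S +y deg -199.75 tilt [-0.001  0.001] F_S [-12.1   3.6  10. ] w 0.0121 q6 1.89
```

```bash
python3 -m inch '0 0 0 0 0 7 0.0; 0 0 0 0 0 7 0.0; 0 0 0 0 0 0 0.00; 0 0 0 0 0 0 0.00; 0 0 0 0 0 0 0' 40 >/dev/null; python3 st.py
python3 - <<'E'
from st import *
im=camera("wrist");cv2.imwrite('pics/w12.png',im)
s=state();c=calibration("wrist");np.save('w12.npy',np.r_[s["ee_pos"],s["ee_rot"]])
E
```

```text
t 18.72 S mm [ -42.9 -134.1  119.4] toolx yaw rel S +y deg -213.40 tilt [-0.001  0.001] F_S [-12.1   4.    9.1] w 0.0120 q6 2.12
```

View pics/w12.png

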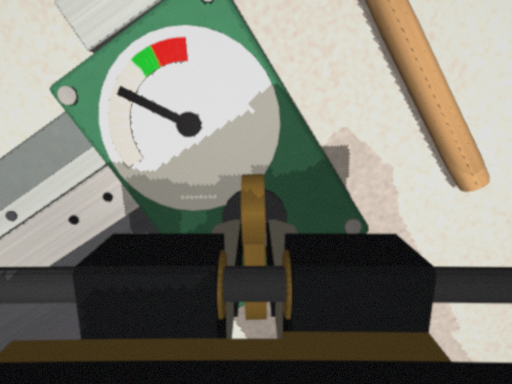

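```bash
cat > g.py <<'E'
from st import *
def g(f,piv,tip,z=.093):
    c=calibration("wrist");v=np.load(f);s=dict(ee_pos=v[:3],ee_rot=v[3:])
    a,b=toS(onz(c,piv,z,s)),toS(onz(c,tip,z,s));d=b-a
    print(np.round(a,1),np.round(b,1),"gauge",np.arctan2(d[0],d[1]),np.hypot(*d[:2]))
E
python3 -c "
from g import *
g('w12.npy',(188,124),(120,90))"
python3 -m inch '0 0 0 0 0 0 0.01; 0 0 0 0 0 0 0.04; 0 0 0 0 0 0 0.05; 0 0 0 0 0 0 0.05; 0 0 0 0 0 0 0.05' 40 >/dev/null; python3 st.py
```

```text
[  26.6 -133.2   93. ] [  62.2 -112.6   93. ] gauge 1.046491536583549 41.191329531365135
t 19.18 S mm [ -42.2 -134.6  118.5] toolx yaw rel S +y deg -213.43 tilt [ 0. -0.] F_S [-0.1 -0.  -0.8] w 0.0343 q6 2.12
```

```bash
python3 -m inch '0 0 -0.035 0 0 0 0.05; 0 0 -0.02 0 0 0 0.05; 0 0 0 0 0 -7 0.05; 0 0 0 0 0 -7 0.05; 0 0 0 0 0 -7 0.05' >/dev/null; python3 st.py
python3 -m inch '0 0 0 0 0 -7 0.05; 0 0 0 0 0 -7 0.05; 0 0 0 0 0 -7 0.05; 0 0 0 0 0 -7 0.05; 0 0 0 0 0 -7 0.05' >/dev/null; python3 st.py
python3 -m inch '0 0 0 0 0 -7 0.05; 0 0 0 0 0 -7 0.05; 0 0 0 0 0 -7 0.05; 0 0 0 0 0 -7 0.05; 0 0 0 0 0 -7 0.05' >/dev/null; python3 st.py
python3 -m inch '0 0 0 0 0 -7 0.05; 0 0 0 0 0 -7 0.05; 0 0 0 0 0 -7 0.05; 0 0 0 0 0 -7 0.05; 0 0 0 0 0 -7 0.05' >/dev/null; python3 st.py
python3 -m inch '0 0 0 0 0 -7 0.05; 0 0 0 0 0 -7 0.05; 0 0 0 0 0 -7 0.05; 0 0 0 0 0 -7 0.05; 0 0 0 0 0 -7 0.05' >/dev/null; python3 st.py
```

```text
t 19.60 S mm [ -42.1 -134.6  173.8] toolx yaw rel S +y deg -192.09 tilt [ 0.001 -0.   ] F_S [ 0.  -0.1 -0.2] w 0.0496 q6 1.75
t 20.02 S mm [ -42.3 -134.6  173.4] toolx yaw rel S +y deg -157.08 tilt [ 0. -0.] F_S [-0.4 -0.4 -0. ] w 0.0500 q6 1.14
t 20.43 S mm [ -42.3 -134.6  173.4] toolx yaw rel S +y deg -122.08 tilt [ 0. -0.] F_S [-0.1 -0.1 -0.5] w 0.0503 q6 0.53
t 20.85 S mm [ -42.3 -134.6  173.4] toolx yaw rel S +y deg -87.08 tilt [ 0. -0.] F_S [-0.9  0.5  0.6] w 0.0500 q6 -0.08
t 21.27 S mm [ -42.3 -134.6  173.4] toolx yaw rel S +y deg -52.09 tilt [ 0. -0.] F_S [-0.5 -0.4  0.4] w 0.0501 q6 -0.69
```

```bash
python3 -m inch '0 0 0 0 0 -7 0.05; 0 0 0 0 0 -7 0.05; 0 0 0 0 0 -5 0.05; 0 0 0 0 0 0 0.05; 0 0 0 0 0 0 0.05' >/dev/null; python3 st.py
python3 - <<'E'
from st import *
s=state();np.save('w13.npy',np.r_[s["ee_pos"],s["ee_rot"]])
im=camera("wrist");cv2.imwrite('pics/w13.png',im)
E
```

```text
t 21.68 S mm [ -42.3 -134.6  173.4] toolx yaw rel S +y deg -33.60 tilt [-0. -0.] F_S [ 0.4 -0.3  0.7] w 0.0498 q6 -1.01
```

View pics/w13.png

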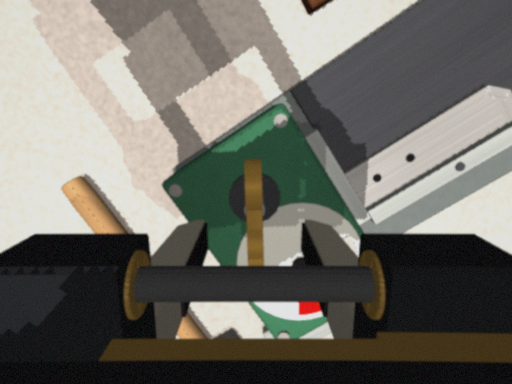

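```bash
python3 -m inch '0 0 0.03 0 0 0 0.05; 0 0 0.02 0 0 0 0.04; 0 0 0.005 0 0 0 0.03; 0 0 0 0 0 0 0.02; 0 0 0 0 0 0 0.01' 40 >/dev/null; python3 st.py
python3 -m inch '0 0 0 0 0 0 0; 0 0 0 0 0 0 0; 0 0 0 0 0 0 0; 0 0 0 0 0 0 0; 0 0 0 0 0 0 0' 40 >/dev/null; python3 st.py
```

```text
t 22.15 S mm [ -42.  -134.6  119.3] toolx yaw rel S +y deg -33.50 tilt [ 0. -0.] F_S [0.8 0.8 0.1] w 0.0276 q6 -1.02
t 22.57 S mm [ -41.8 -134.8  119.7] toolx yaw rel S +y deg -33.44 tilt [ 0.002 -0.001] F_S [-1.6 -1.9  7.7] w 0.0121 q6 -1.02
```

Well centred; turn about 105° more, in parts, checking the pointer before the end.

```bash
python3 -m inch '0 0 0 0 0 4 0; 0 0 0 0 0 6 0; 0 0 0 0 0 7 0; 0 0 0 0 0 7 0; 0 0 0 0 0 7 0' 40 >/dev/null; python3 st.py
python3 -m inch '0 0 0 0 0 7 0; 0 0 0 0 0 7 0; 0 0 0 0 0 7 0; 0 0 0 0 0 7 0; 0 0 0 0 0 7 0' 40 >/dev/null; python3 st.py
python3 - <<'E'
from st import *
s=state();np.save('w14.npy',np.r_[s["ee_pos"],s["ee_rot"]])
im=camera("wrist");cv2.imwrite('pics/w14.png',im)
E
```

```text
t 22.98 S mm [ -42.  -134.9  119.6] toolx yaw rel S +y deg -64.78 tilt [ 0.001 -0.001] F_S [-4.3 -3.   6.7] w 0.0117 q6 -0.47
t 23.40 S mm [ -42.3 -134.9  119.6] toolx yaw rel S +y deg -99.79 tilt [ 0.    -0.001] F_S [-6.2 -3.1  8.9] w 0.0120 q6 0.14
```

View pics/w14.png

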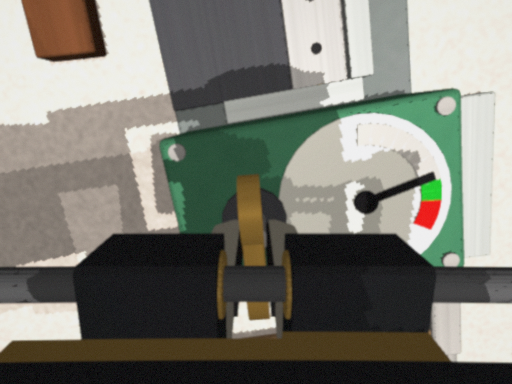

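```bash
python3 -c "
from g import *
g('w14.npy',(366,202),(434,176))"
```

```text
[  27.1 -134.5   93. ] [  68.  -125.3   93. ] gauge 1.350032050305569 41.88469128480751
```

```bash
python3 -m inch '0 0 0 0 0 7 0; 0 0 0 0 0 7 0; 0 0 0 0 0 7 0; 0 0 0 0 0 7 0; 0 0 0 0 0 7 0' 40 >/dev/null; python3 st.py
python3 -m inch '0 0 0 0 0 5 0; 0 0 0 0 0 2 0; 0 0 0 0 0 0 0; 0 0 0 0 0 0 0; 0 0 0 0 0 0 0' 40 >/dev/null; python3 st.py
python3 - <<'E'
from st import *
s=state();np.save('w15.npy',np.r_[s["ee_pos"],s["ee_rot"]])
im=camera("wrist");cv2.imwrite('pics/w15.png',im)
E
```

```text
t 23.87 S mm [ -42.5 -134.8  119.6] toolx yaw rel S +y deg -134.78 tilt [-0.    -0.001] F_S [-8.1 -2.7  9.7] w 0.0123 q6 0.75
t 24.28 S mm [ -42.5 -134.8  119.6] toolx yaw rel S +y deg -141.44 tilt [-0. -0.] F_S [-8.7 -1.2  9.4] w 0.0123 q6 0.87
```

View pics/w15.png

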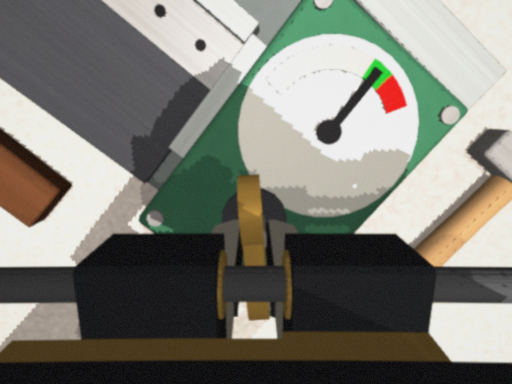

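```bash
python3 -c "
from g import *
g('w15.npy',(329,131),(380,70))"
python3 -m inch '0 0 0 0 0 0 0.01; 0 0 0 0 0 0 0.03; 0 0 0 0 0 0 0.05; 0 0 0 0 0 0 0.05; 0 0 0 0 0 0 0.05' 40 >/dev/null; python3 st.py
python3 -m inch '0 0 -0.03 0 0 0 0.05; 0 0 -0.04 0 0 0 0.05; 0 0 -0.04 0 0 0 0.05; 0 0 -0.04 0 0 0 0.05; 0 0 -0.04 0 0 0 0.05' >/dev/null; python3 st.py
python3 -m inch '0 0 -0.03 0 0 0 0.05; 0 0 0 0 0 0 0.05; 0 0 0 0 0 0 0.05; 0 0 0 0 0 0 0.05; 0 0 0 0 0 0 0.05' >/dev/null; python3 st.py
python3 - <<'E'
from st import *
s=state();np.save('w16.npy',np.r_[s["ee_pos"],s["ee_rot"]])
im=camera("wrist");cv2.imwrite('pics/w16.png',im);cv2.imwrite('pics/w16b.png',cv2.resize(im,(768,576),interpolation=cv2.INTER_CUBIC))
cv2.imwrite('pics/s16.png',camera("scene"))
im=camera("top")[155:275,185:345];cv2.imwrite('pics/t16.png',cv2.resize(im,None,fx=5,fy=5,interpolation=cv2.INTER_CUBIC))
E
```

```text
[  26.9 -134.1   93. ] [  68.9 -134.    93. ] gauge 1.5683491070720508 41.98689132135755
t 24.75 S mm [ -42.3 -134.5  118.5] toolx yaw rel S +y deg -141.43 tilt [0. 0.] F_S [ 0.3 -0.2 -0.7] w 0.0339 q6 0.87
t 25.17 S mm [ -42.7 -134.5  310.4] toolx yaw rel S +y deg -141.43 tilt [ 0. -0.] F_S [-0.5 -0.3  0.1] w 0.0496 q6 0.87
t 25.58 S mm [ -42.6 -134.5  336.8] toolx yaw rel S +y deg -141.43 tilt [-0.002  0.001] F_S [ 0.1 -0.8  0.4] w 0.0501 q6 0.87
```

View pics/w16b.png

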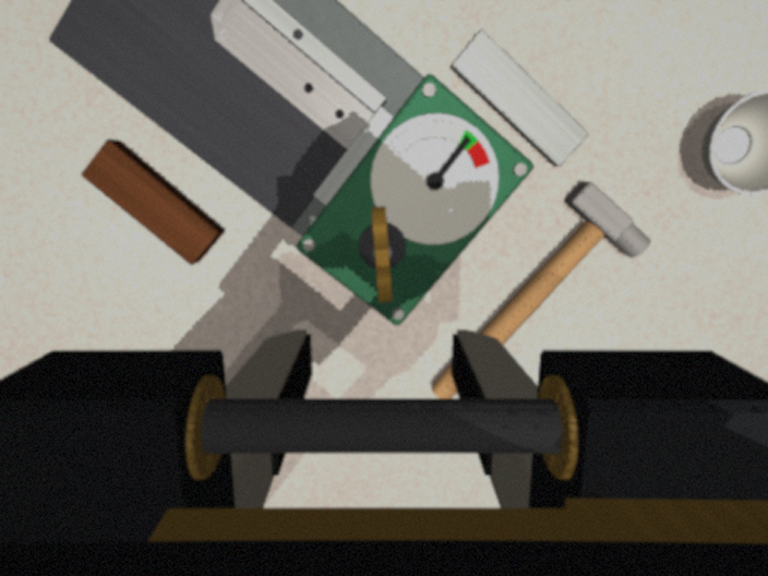

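View pics/s16.png

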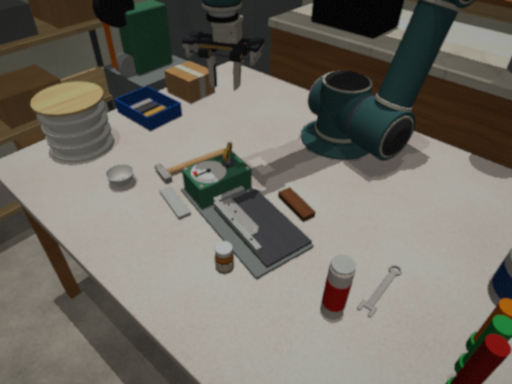

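View pics/t16.png

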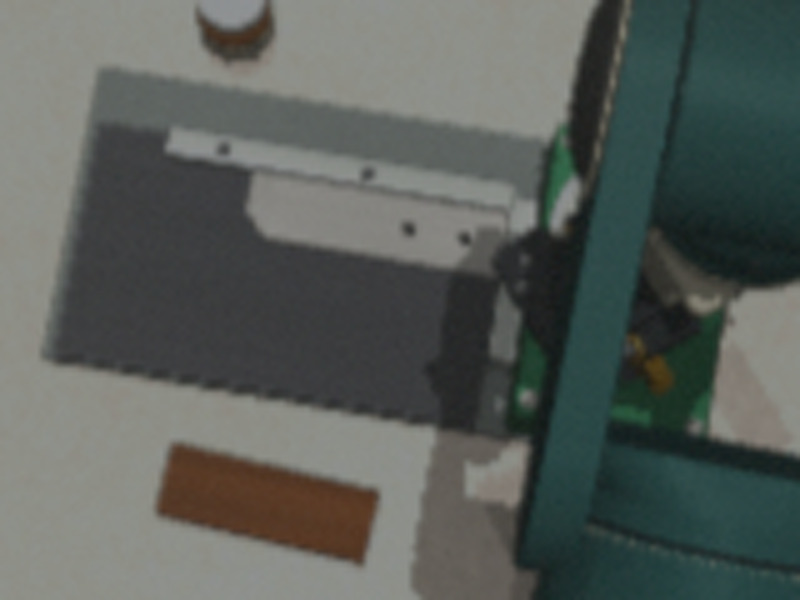

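```bash
python3 -m inch '-0.02 -0.02 0.02 0 0 0 0.05; -0.02 -0.025 0.02 0 0 0 0.05; 0 -0.02 0.02 0 0 0 0.05; 0 0 0.01 0 0 0 0.05; 0 0 0 0 0 0 0.05' >/dev/null; python3 st.py
python3 - <<'E'
from st import *
s=state();np.save('w17.npy',np.r_[s["ee_pos"],s["ee_rot"]])
im=camera("wrist");cv2.imwrite('pics/w17.png',im);cv2.imwrite('pics/w17b.png',cv2.resize(im,(768,576),interpolation=cv2.INTER_CUBIC))
E
```

```text
t 26.15 S mm [-17.1 -62.4 265.2] toolx yaw rel S +y deg -141.35 tilt [-0.005  0.   ] F_S [-0.2  0.7  0.2] w 0.0505 q6 1.01
```

View pics/w17b.png

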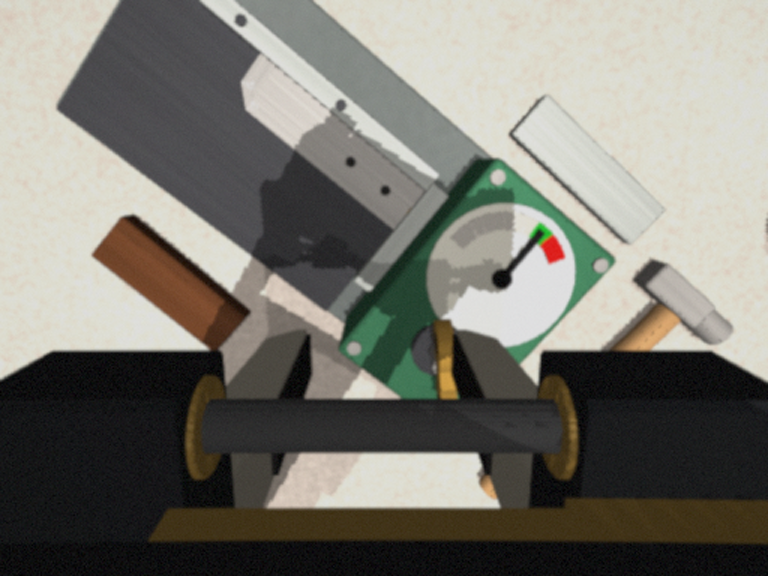

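Run:
```python
import cv2
from st import *
im=cv2.imread('pics/w17.png')
a=cv2.convertScaleAbs(im[95:215,200:320],alpha=1.4,beta=10);cv2.imwrite('pics/z17.png',cv2.resize(a,None,fx=5,fy=5,interpolation=cv2.INTER_CUBIC))
```

```text
(no output)
```

View pics/z17.png

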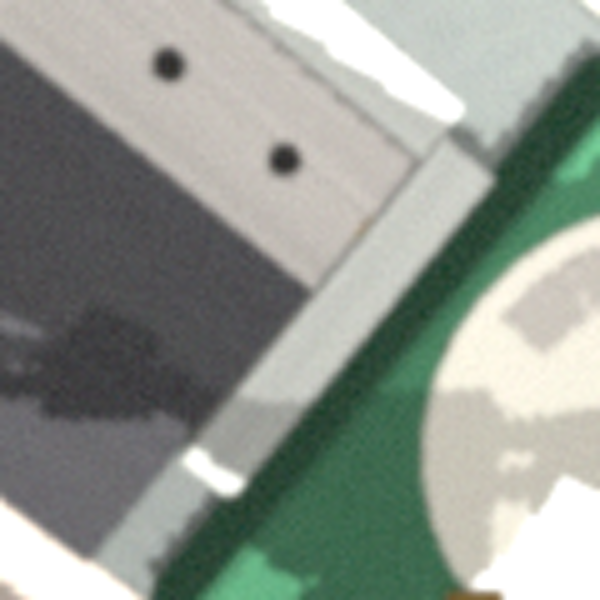

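The butt and spine show only a hairline contact line at both stops (zoom 310–415, 160–290), and the pointer is in mid-green. I'm handing in.

Run:
```python
from st import *
g=np.load('w17.npy');s=dict(ee_pos=g[:3],ee_rot=g[3:]);c=calibration("wrist")
Z=lambda a:((a[0]+.5)/1.5-.5,(a[1]+.5)/1.5-.5)
a,b=[toS(onz(c,Z(x),.093,s)) for x in((502,279),(545,230))];print(np.arctan2((b-a)[0],(b-a)[1]))
show();print(close_job())
```

```text
1.5666973386623075
t 26.20 S mm [-17.  -62.9 267.2] toolx yaw rel S +y deg -141.40 tilt [-0.003  0.   ] F_S [-0.1 -0.6  0.8] w 0.0499 q6 1.01
the job is handed in; nothing more can be done
None
```

The blank is registered against both stops and the spring is wound into the green band. The job was handed in at 26.2 s of the 72 s allowed. The hand-in gives no verdict.

- **Blank:** I pushed it square onto the long stop with the open fingers, then slid it along by the nose to the end stop, where the force rose to 17.6 N. I then pressed the spine again; contact came at the same place as before, within 0.1 mm. The last zoomed wrist picture shows no visible gap at either stop.
- **Spring:** I wound the key clockwise in two grips of about 183° and 108°. The pointer read 1.568 rad while still gripped and 1.567 rad after release, mid-band (1.43 to 1.72). It was not run into the red.
- **Bystanders and arm:** In the last pictures, nothing else on the bench looked moved; I judged this by eye. The arm was clear of everything, with forces under 1 N.

**Disagreements:** The top and wrist cameras disagreed by up to about 4 mm on where the stamper sits, so I averaged them and relied on contact force for the final fit. The fingertips were also thinner than I assumed, so end-stop contact came about 10 mm later than I expected. The key measured 12 mm in the grip instead of the 10 mm given, but it turned without visible slip.

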